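# Find the nut driver that fits the cam clamp's nut

### The job

The red cam clamp has a brass hex nut in a steel collar, and one of the three nut drivers on the cork mat fits it: try them on the nut until you find which, standing any that does not fit back upright on the mat so that unused drivers all stand there. Finish while still gripping the fitting driver, upright and pushed fully home over the nut, with its mouth on the floor of the collar. Leave the mug, hammer, peg gauge and two pegs where they are.

Things in the scene. Friction and masses are not known exactly. Their poses are not given: they have to be found in the camera images.
- nut_seat (a point): floor of the recess between nut and collar, on the nut's axis, 50 mm above the counter; z up; a nut flat faces x and every 60 degrees on. The fixed nut rises 17 mm above it (the top 4 mm chamfered), 16, 23 or 30 mm across flats by start. The fixed hex collar, 4 mm thick, is 13 mm wider inside than the nut, its rim 9 mm above the floor.
- nut_top (a point): top of the nut, on its axis. The fitting driver (bore 3 mm wider than the nut) slides down till its mouth is on the recess floor. A too small one stops on the nut's top, its mouth 14 to 17 mm above the floor; a too large one stops on the collar's rim, its mouth 9 mm above the floor.
- clamp: red steel cam clamp on a dark base 190 x 150 mm, fixed, gripping a maple headstock that reaches out to its -y side. Origin: centre of the underside, z up. The nut's axis is 50 mm from it towards -x, the robot's side. The red housing (72 x 140 mm, 80 mm high, centred 45 mm to +x) carries a black knob up to 105 mm high, centred 55 mm to +x.
- mat: cork mat 120 mm (x) by 300 mm (y), 4 mm thick, fixed to the counter; origin at the centre of its underside. The drivers stand in a row along its y axis, about 100 mm apart, in any order.
- driver_small: the small nut driver, yellow grip, 120 g, standing mouth down. Origin: centre of the mouth at the bottom, z up. Steel hex barrel 32 mm tall, 25 mm over its flats, hex bore 19 mm over flats, 27 mm deep; a flat faces x and every 60 degrees on. Grip block 34 (x) by 24 (y) mm, 38 to 80 mm above the mouth, pinched best along y. All three grips are alike in size.
- driver_medium: the medium nut driver, green grip, 120 g, standing mouth down. Origin: centre of the mouth at the bottom, z up. Steel hex barrel 32 mm tall, 32 mm over its flats, hex bore 26 mm over flats, 27 mm deep; a flat faces x and every 60 degrees on. Grip block 34 (x) by 24 (y) mm, 38 to 80 mm above the mouth, pinched best along y. All three grips are alike in size.
- driver_large: the large nut driver, blue grip, 120 g, standing mouth down. Origin: centre of the mouth at the bottom, z up. Steel hex barrel 32 mm tall, 39 mm over its flats, hex bore 33 mm over flats, 27 mm deep; a flat faces x and every 60 degrees on. Grip block 34 (x) by 24 (y) mm, 38 to 80 mm above the mouth, pinched best along y. All three grips are alike in size.
- mug: blue enamel mug with wood scraps, 76 mm wide, 85 mm tall, bystander; origin at its underside
- hammer: maple hammer 220 mm long lying on the counter, bystander
- gauge: pewter peg gauge, plate 110 x 40 x 6 mm with four holes, bystander; origin at its underside
- peg1: black ebony peg about 68 mm long lying on the counter, bystander
- peg2: second such peg, bystander

How it is judged:
By the outcome, as a careful person would: the job done as asked, in the order asked, and still so for the second after the job is handed in, while the arm keeps its last pose, push and grip.
It also fails if it takes over 64 s, if anything falls off the work surface, if the arm or the gripper's body presses on something with over 40 N, if the wrist force passes 120 N, or if a joint passes its speed limit or range.

### The arm

A 6-joint arm with a two-finger parallel gripper is mounted at the origin on the work surface. World frame = base frame: x ahead of the robot, y to its left, z up, the work surface at z = 0. Lengths are in m, angles in rad, forces in N, time in s.
With the tool pointing down it reaches from about 0.3 to 0.75 m from the base axis. Payload 8.5 kg.
Tool frame: the origin (TCP) lies between the finger pads; the fingertips stand 11 mm ahead of it and the grasp point (between the pads) lies 8 mm behind it (robot.tip_reach is the distance from the TCP to the fingertips, in m); z points along the fingers, y is the direction in which the jaws open and shut (so a half turn about z gives the same grasp; the last joint's range is limited). The gripper opens to 85 mm and grips with 20 to 120 N. Pads are 22 mm wide; open, the fingers measure 114 mm over their backs; the gripper's body (76 mm by 85 mm) begins 54 mm behind the grasp point. The pads swing forward as they close: fully open they stand 13 mm farther back than shut.
Start: joints at [1.006, 0.381, 1.297, -0, 1.464, -0.215], TCP at [0.188, 0.517, 0.242] pointing down, gripper open.
Joint ranges: [-3.11, 3.11], [-0.89, 2.33], [0.22, 2.48], [-1.42, 4.56], [0.17, 2.85], [-2.88, 2.88]. Speed limits (rad/s): [2.39, 2.39, 3.14, 3.14, 3.14, 3.14].

### API

Orientations are given as a unit quaternion [x, y, z, w].
In Python, from plant import readout, grab_frame, camera_model, close_job, robot gives the robot as it stands.
- The arm moves only by the shell command python3 -m handwheel 'ROWS'. ROWS is JSON, a list of rows, each a list of 5 numbers: the finger opening in m, from 0 to 0.0854, then the shift along the tool's x, y, z in m, then the turn about the tool's z in degrees. In form: [[jaw, x, y, z, yaw], ...]. A call has exactly 8 rows; each row is the pose to reach, as a shift and turn from the pose measured when the call began, along the tool's axes at that moment; what a row does not reach only later rows make up. A row lasts 1/8 s, in which the tool goes at most 62.5 mm and 10.7 degrees, less where a joint would pass 70% of its speed; a pose out of reach is approached as far as the arm can. A call with a gripper value outside its range is refused whole. The fingers move at their own pace and stop on an object; the grip force is fixed at half the most. Time passes only in rows, so rows that repeat a pose let the fingers close, or fill a call up. It gives the time, the measured TCP pose, the force and the opening at its end, in the units of the state.
- readout.state(): the state, without advancing time (a new reading comes with each control period).
- grab_frame(name): name is "scene" or "top" or "wrist"; returns the picture (420x560x3 uint8, red, green, blue); there is no depth.
- camera_model(name): a dict with "fx", "fy", "cx", "cy" (pixels), "R" (3x3) and "t" (3): a world point X has camera coordinates R X + t; the wrist camera has in their place "hand_eye" (4x4, takes a point from camera to tool coordinates, whose origin is the TCP and whose axes are the flange's). Camera axes: x right, y down, z forward; pixel columns grow to the right and rows downward; lengths in m; the calibration is good to about 2 mm. A picture is of the moment at which its call begins: read the wrist's pose just before it. camera_model takes no time and is no camera call.
- close_job(): hands the job in, once; it reports no verdict.
The state is a dict: "t": time; "joints": joint angles; "qd": joint speeds; "tau": joint torques, N m; "tcp_pos": TCP position; "tool_rot": TCP orientation; "contact_force": force on the tool from outside, world axes, zero at the start; "ft_torque": the same for the moment, N m; "width": opening from 0.0 (shut) to 1.0 (fully open).
Only numpy, scipy, OpenCV 4.12 (cv2) and the standard library are available. Lean on these libraries where they do the work, as an engineer would, in place of code of your own. Each camera call takes 0.05 s, during which the arm holds its last target.

## Working session

There is one attempt and no reset: what is moved stays moved. The work goes in short steps, Python scripts to look and compute and a shell command to move; the robot and the scene stay as the last step left them, time stands still between calls to the robot, and variables do not carry over. Pictures are saved under pics/ and viewed, and the job is handed in when it is done.

```bash
ls; mkdir -p pics; python3 - <<'E'
from plant import readout, grab_frame, camera_model
import cv2
print(readout.state())
for n in ["scene","top"]:
    cv2.imwrite(f"pics/{n}0.png",grab_frame(n)[:,:,::-1]); print(n,camera_model(n))
print(camera_model("wrist"))
E
```

```text
pics
{'t': 0.0, 'joints': array([ 1.00569065e+00,  3.81193076e-01,  1.29828274e+00,  1.53571230e-05,
        1.46359961e+00, -2.15312593e-01]), 'qd': array([ 0.00097062,  0.00047458, -0.00058323,  0.00187206,  0.00050173,
        0.00141141]), 'tau': array([-1.68636320e-04, -4.48467851e+01, -2.31276709e+01, -2.52638119e-04,
        4.81223702e-03, -8.93468467e-06]), 'tcp_pos': array([0.18833546, 0.51644533, 0.24170593]), 'tool_rot': array([ 1.74007026e-01,  9.84744132e-01, -6.82751319e-04, -2.89069573e-04]), 'contact_force': array([-0.06344834,  0.67389869,  0.08741988]), 'ft_torque': array([0.01644519, 0.04713582, 0.00706631]), 'width': 0.9994508344894518}
scene {'fx': 413.2043076417657, 'fy': 413.2043076417657, 'cx': 281.11293302896615, 'cy': 217.7773461414241, 'R': array([[ 0.85866903,  0.51244948,  0.009112  ],
       [ 0.43799602, -0.72444874, -0.53229081],
       [-0.26617097,  0.46105265, -0.84651253]]), 't': array([-0.46228252, -0.20557918,  1.2065125 ])}
top {'fx': 411.439200914953, 'fy': 411.439200914953, 'cx': 287.51477108891424, 'cy': 212.58265749580292, 'R': array([[-0.02339945, -0.99972406,  0.00206816],
       [-0.97929646,  0.02250514, -0.20117644],
       [ 0.20107438, -0.00673276, -0.97955284]]), 't': array([0.00254268, 0.53754488, 0.95321296])}
{'fx': 300.70022770578294, 'fy': 300.70022770578294, 'cx': 276.65695155751536, 'cy': 210.66500225793664, 'hand_eye': array([[-6.78543441e-04, -9.48918458e-01, -3.15520679e-01,
         8.13787008e-02],
       [ 9.99999080e-01, -2.73174674e-04, -1.32898524e-03,
        -1.12929703e-03],
       [ 1.17490637e-03, -3.15521291e-01,  9.48917770e-01,
        -1.30934380e-01],
       [ 0.00000000e+00,  0.00000000e+00,  0.00000000e+00,
         1.00000000e+00]])}
```

View pics/scene0.png

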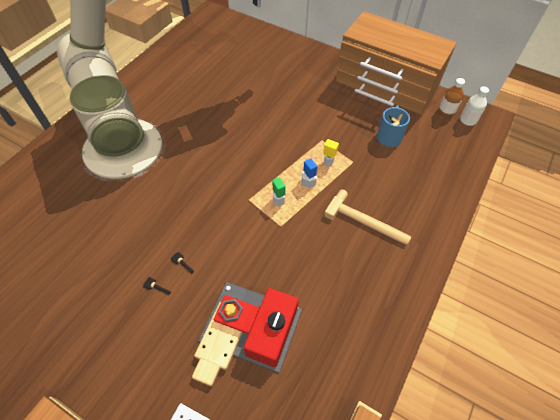

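View pics/top0.png

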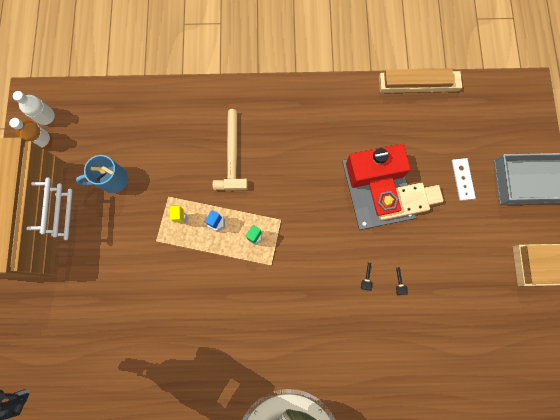

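The scene picture shows the mat with green (278,188), blue (310,170) and yellow (330,150), and the clamp nut at (230,310). In the top picture yellow is at (176,214), blue (214,219), green (254,234) and the nut (388,200). I'll enlarge these.

```bash
python3 - <<'E'
import cv2, numpy as np
a=cv2.imread("pics/top0.png");
c1=cv2.resize(a[190:275,145:295],None,fx=5,fy=5,interpolation=cv2.INTER_CUBIC)
c2=cv2.resize(a[140:235,335:450],None,fx=6,fy=6,interpolation=cv2.INTER_CUBIC)
cv2.imwrite("pics/c1.png",c1);cv2.imwrite("pics/c2.png",c2)
E
```

```text
(no output)
```

View pics/c1.png

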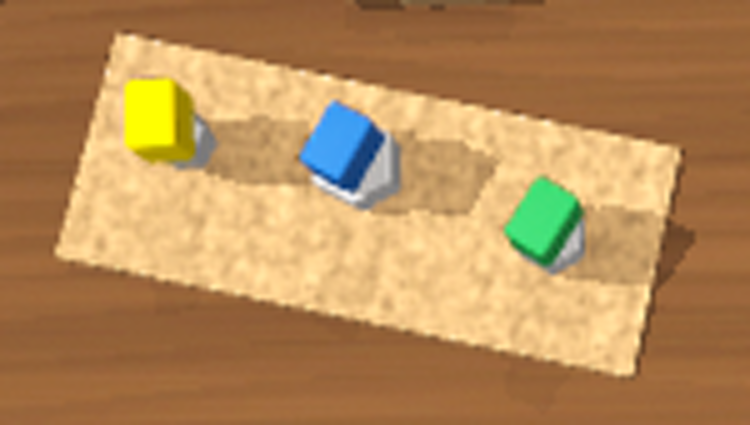

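View pics/c2.png

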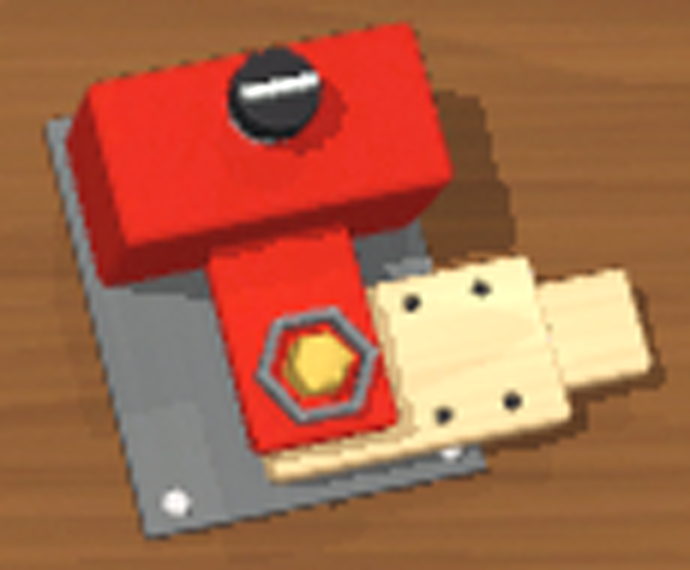

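```bash
cat > h.py <<'E'
import numpy as np
from plant import camera_model, readout
from scipy.spatial.transform import Rotation as Ro
def ray(cam,uv,z,st=None):
    m=camera_model(cam); d=np.array([(uv[0]-m['cx'])/m['fx'],(uv[1]-m['cy'])/m['fy'],1.])
    if cam=='wrist':
        H=m['hand_eye']; R=Ro.from_quat(st['tool_rot']).as_matrix()
        o=st['tcp_pos']+R@H[:3,3]; d=R@H[:3,:3]@d
    else:
        o=-m['R'].T@m['t']; d=m['R'].T@d
    return o+d*(z-o[2])/d[2]
def proj(cam,X,st=None):
    m=camera_model(cam)
    if cam=='wrist':
        H=m['hand_eye']; R=Ro.from_quat(st['tool_rot']).as_matrix()
        p=H[:3,:3].T@(R.T@(np.asarray(X)-st['tcp_pos'])-H[:3,3])
    else: p=m['R']@X+m['t']
    return np.array([p[0]*m['fx']/p[2]+m['cx'],p[1]*m['fy']/p[2]+m['cy']])
def goal(xyz,yawdeg=None):
    "shift in tool axes from now, and yaw turn so tool y axis lies along world yaw angle"
    s=readout.state(); R=Ro.from_quat(s['tool_rot']).as_matrix()
    d=R.T@(np.asarray(xyz)-s['tcp_pos'])
    out=None
    ty=np.degrees(np.arctan2(R[1,1],R[0,1]))
    if yawdeg is not None:
        out=-((yawdeg-ty+90)%180-90)   # tool z down: + turn = -world yaw
    print('shift mm',np.round(d*1000,1),'turn',out,'| tool y world deg',ty,'tilt deg',np.degrees(np.arccos(-R[2,2])),'J6',s['joints'][5],'t',s['t'],'F',np.round(s['contact_force'],1))
E
python3 - <<'E'
from h import *
c=lambda u,v,s,o:(u/s+o[0],v/s+o[1])
o1=(145,190);o2=(335,140)
for n,p in dict(y=(152,118),b=(340,146),g=(543,222)).items(): print(n,ray('top',c(*p,5,o1),.084))
for n,p in dict(A=(118,35),B=(680,150),C=(633,375),D=(57,258)).items(): print(n,ray('top',c(*p,5,o1),.004))
print('green corners',[ray('top',c(*p,5,o1),.084)[:2].round(4) for p in [(543,178),(506,228)]])
print('nut',ray('top',c(322,362,6,o2),.067))
print('collar c',ray('top',c(317,365,6,o2),.059))
print('house',[ray('top',c(*p,6,o2),.08)[:2].round(4) for p in [(92,88),(410,24),(450,178),(130,245)]])
print('collar corners',[ray('top',c(*p,6,o2),.059)[:2].round(4) for p in [(255,367),(378,352)]])
goal([.4,.1,.25],90)
E
```

```text
y [0.53508    0.25643747 0.084     ]
b [0.51949147 0.16705299 0.084     ]
g [0.48092022 0.07120473 0.084     ]
A [0.59618765 0.29711823 0.004     ]
B [0.52881385 0.00689305 0.004     ]
C [0.41452952 0.03279521 0.004     ]
D [0.48036851 0.32400053 0.004     ]
green corners [array([0.5019, 0.0711]), array([0.4785, 0.0886])]
nut [ 0.55970183 -0.25679097  0.067     ]
collar c [ 0.56033553 -0.25673484  0.059     ]
house [array([ 0.674 , -0.1675]), array([ 0.6987, -0.3001]), array([ 0.6323, -0.3111]), array([ 0.607 , -0.1793])]
collar corners [array([ 0.5601, -0.2313]), array([ 0.5652, -0.2821])]
shift mm [-341.5 -318.7   -7.9] turn -20.040926040218636 | tool y world deg 69.95907395978136 tilt deg 0.07428915047987521 J6 -0.21533162916846035 t 0.1 F [-0.   0.5 -0.1]
```

```bash
python3 - <<'E'
from h import *
goal([.475,.07,.24],60)
E
```

```text
shift mm [-422.3 -321.2    2.1] turn 9.959073959781364 | tool y world deg 69.95907395978136 tilt deg 0.07428915047987521 J6 -0.21533162916846035 t 0.1 F [-0.   0.5 -0.1]
```

```bash
python3 -m handwheel '[[0.085,-0.05,-0.04,0,0],[0.085,-0.1,-0.08,0,0],[0.085,-0.15,-0.12,0,0],[0.085,-0.2,-0.155,0,0],[0.085,-0.25,-0.19,0,0],[0.085,-0.3,-0.23,0,0],[0.085,-0.35,-0.27,0,5],[0.085,-0.4,-0.305,0,10]]'; python3 - <<'E'
from h import *
goal([.475,.07,.24],60)
E
```

```text
t: 1.1
tcp_pos: [0.4583, 0.0936, 0.242]
tool_rot: [0.261, 0.965, -0.001, -0.0]
contact_force: [0.4, 0.2, 0.7]
width: 0.994
shift mm [-26.3 -12.    2. ] turn -0.2228905436321611 | tool y world deg 59.777109456367846 tilt deg 0.0727096487531191 J6 -1.094960132182178 t 1.1 F [0.4 0.2 0.7]
```

```bash
python3 - <<'E'
from h import *
from plant import grab_frame
import cv2
s=readout.state(); f=grab_frame('wrist'); cv2.imwrite('pics/w1.png',f[:,:,::-1]); np.save('w1.npy',np.r_[s['tcp_pos'],s['tool_rot']])
print(s['qd'])
E
```

```text
[-9.28528132e-01  3.07669389e-01 -4.17470494e-01 -3.74605575e-04
  1.03705014e-01 -2.30815918e-01]
```

View pics/w1.png

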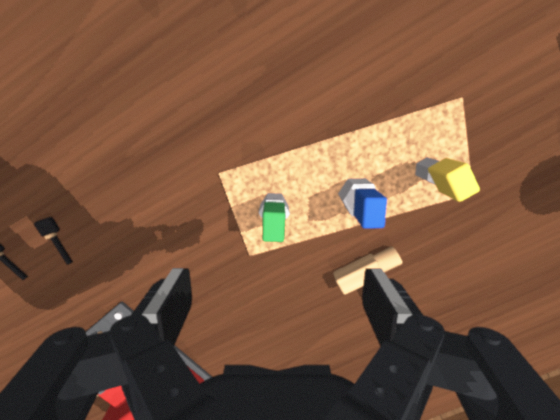

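The wrist view shows green at (274,222), blue at (369,208) and yellow at (455,180), but the arm was still moving. I'll take it again now it has settled.

```bash
python3 - <<'E'
from h import *
from plant import grab_frame
import cv2
for i in range(3):
    s=readout.state(); f=grab_frame('wrist'); print(abs(s['qd']).max())
    if abs(s['qd']).max()<.02: break
cv2.imwrite('pics/w2.png',f[:,:,::-1]); np.save('w2.npy',np.r_[s['tcp_pos'],s['tool_rot']])
print(s['tcp_pos'])
cv2.imwrite('pics/w2c.png',cv2.resize(f[150:290,210:350,::-1],None,fx=4,fy=4,interpolation=cv2.INTER_CUBIC))
E
```

```text
0.10793759594372473
0.09167635588371904
0.0677116729061301
[0.45872946 0.09341036 0.24145353]
```

View pics/w2c.png

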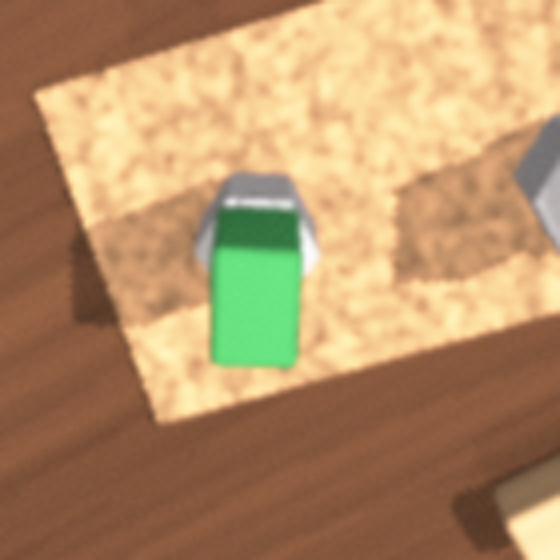

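The green top face has crop corners (215,250), (301,250), (297,367) and (211,363), and its long side runs nearly along image v.

```bash
python3 - <<'E'
from h import *
a=np.load('w2.npy'); s=dict(tcp_pos=a[:3],tool_rot=a[3:])
P=[ray('wrist',(210+u/4,150+v/4),.084,s)[:2] for u,v in [(215,250),(301,250),(297,367),(211,363)]]
P=np.array(P); print(P, P.mean(0))
e=P[1]-P[0]+P[2]-P[3]; l=P[3]-P[0]+P[2]-P[1]
print('short dir',np.degrees(np.arctan2(e[1],e[0])),np.linalg.norm(e)/2,'long',np.degrees(np.arctan2(l[1],l[0])),np.linalg.norm(l)/2)
g=P.mean(0)
goal([g[0],g[1],.24],58)
E
```

```text
[[0.46551692 0.07215044]
 [0.47649921 0.09095366]
 [0.50400581 0.07397431]
 [0.49168696 0.05512923]] [0.48442722 0.07305191]
short dir 58.24596178131102 0.022137849882976002 long -32.351521656627426 0.031769556186447
shift mm [-34.   -5.5   1.5] turn 1.8428342089567025 | tool y world deg 59.842834208956695 tilt deg 0.12534906023633502 J6 -1.093610123174542 t 1.3 F [-0.2  0.9  0.1]
```

```bash
python3 -m handwheel '[[0.06,-0.02,-0.003,0,1],[0.06,-0.034,-0.0055,0,1.8],[0.06,-0.034,-0.0055,0.03,1.8],[0.06,-0.034,-0.0055,0.06,1.8],[0.06,-0.034,-0.0055,0.09,1.8],[0.06,-0.034,-0.0055,0.105,1.8],[0.06,-0.034,-0.0055,0.105,1.8],[0.06,-0.034,-0.0055,0.105,1.8]]'; python3 - <<'E'
from h import *
from plant import grab_frame
import cv2
goal([.4844,.073,.058],58)
f=grab_frame('wrist'); cv2.imwrite('pics/w3.png',f[:,:,::-1])
E
```

```text
t: 2.3
tcp_pos: [0.4848, 0.073, 0.1372]
tool_rot: [0.275, 0.961, -0.001, -0.0]
contact_force: [-0.3, -0.9, -0.5]
width: 0.702
shift mm [ 0.3 -0.1 79.2] turn 0.05950121654146301 | tool y world deg 58.05950121654146 tilt deg 0.07119785930946092 J6 -1.1049187088278063 t 2.3 F [-0.3 -0.9 -0.5]
```

View pics/w3.png

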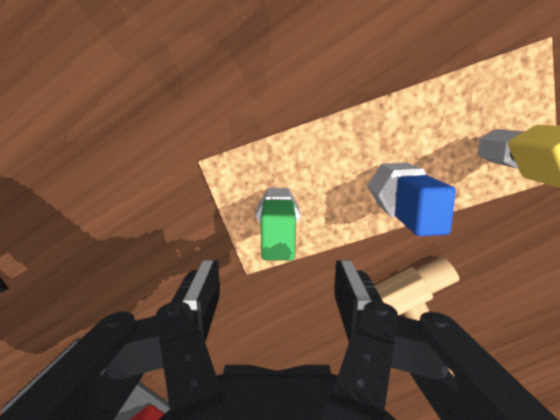

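The green top face is centred at about (278,244), between the fingers. I'll check that against the projection.

```bash
python3 - <<'E'
from h import *
s=readout.state()
print(proj('wrist',[.4844,.073,.084],s))
print([ray('wrist',p,.084,s)[:2].round(4) for p in [(262,230),(296,229),(295,258),(263,259)]], np.mean([ray('wrist',p,.084,s)[:2] for p in [(262,230),(296,229),(295,258),(263,259)]],0))
E
```

```text
[278.68344653 238.37146331]
[array([0.4735, 0.0668]), array([0.4847, 0.0862]), array([0.5026, 0.0748]), array([0.4917, 0.0558])] [0.48814428 0.07091348]
```

```bash
python3 - <<'E'
from h import *
from plant import grab_frame
import cv2
s=readout.state(); print(s['tcp_pos'],abs(s['qd']).max())
f=grab_frame('wrist'); 
c=f[:,:,::-1][170:290,210:350].copy()
c=cv2.resize(c,None,fx=5,fy=5,interpolation=cv2.INTER_CUBIC)
cv2.imwrite('pics/w4.png',c)
print(proj('wrist',[.4844,.073,.084],s))
E
```

```text
[0.48477964 0.07292279 0.13731758] 0.004489329672276407
[278.68346238 238.3713772 ]
```

View pics/w4.png

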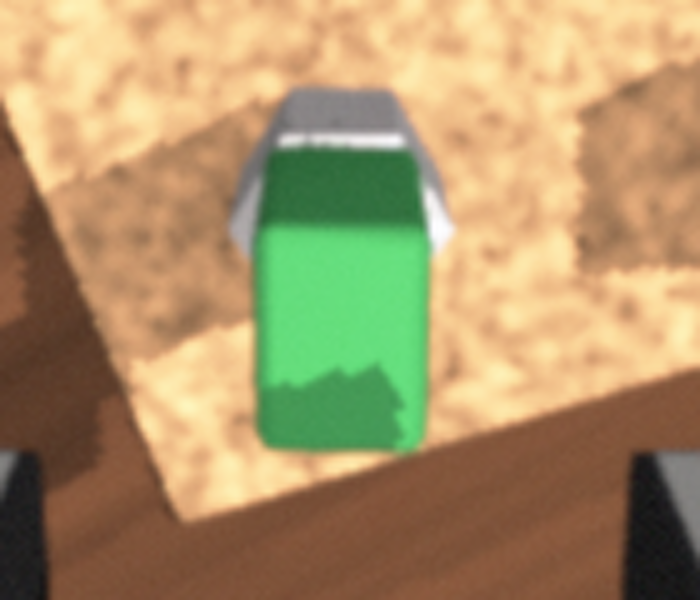

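The top-face centre is at (278.6,237.6) and was predicted at (278.7,238.4), so it's well aligned. Next: descend and grip.

```bash
python3 -m handwheel '[[0.06,0,0,0.03,0],[0.06,0,0,0.06,0],[0.06,0,0,0.079,0],[0.06,0,0,0.079,0],[0.01,0,0,0.079,0],[0.01,0,0,0.079,0],[0.01,0,0,0.079,0],[0.01,0,0,0.079,0]]'; python3 - <<'E'
from h import *
goal([.4844,.073,.058],58)
E
```

```text
t: 3.4
tcp_pos: [0.4852, 0.0728, 0.0593]
tool_rot: [0.275, 0.961, -0.0, 0.001]
contact_force: [-0.7, 1.4, 6.5]
width: 0.272
shift mm [ 0.8 -0.3  1.3] turn 0.057472964864757614 | tool y world deg 58.05747296486475 tilt deg 0.11509074905279973 J6 -1.1047950358864607 t 3.4 F [-0.7  1.4  6.5]
```

Gripped (about 23 mm). Lifting.

```bash
python3 -m handwheel '[[0.01,0,0,0,0],[0.01,0,0,-0.01,0],[0.01,0,0,-0.04,0],[0.01,0,0,-0.07,0],[0.01,0,0,-0.1,0],[0.01,0,0,-0.12,0],[0.01,0,0,-0.12,0],[0.01,0,0,-0.12,0]]'; python3 - <<'E'
from h import *
from plant import grab_frame
import cv2
goal([.5597,-.257,.178],-49.7+90)
goal([.5597,-.257,.178],100.3)
s=readout.state()
f=grab_frame('wrist'); cv2.imwrite('pics/w5.png',f[:,:,::-1])
E
```

```text
t: 4.4
tcp_pos: [0.4845, 0.073, 0.1786]
tool_rot: [0.275, 0.961, -0.0, 0.0]
contact_force: [-0.5, 0.2, -1.8]
width: 0.274
shift mm [-238.4 -240.3    1. ] turn 17.75816776447249 | tool y world deg 58.05816776447248 tilt deg 0.06303410442175518 J6 -1.1049748301332345 t 4.4 F [-0.5  0.2 -1.8]
shift mm [-238.4 -240.3    1. ] turn -42.24183223552751 | tool y world deg 58.05816776447248 tilt deg 0.06303410442175518 J6 -1.1049748301332345 t 4.4 F [-0.5  0.2 -1.8]
```

View pics/w5.png

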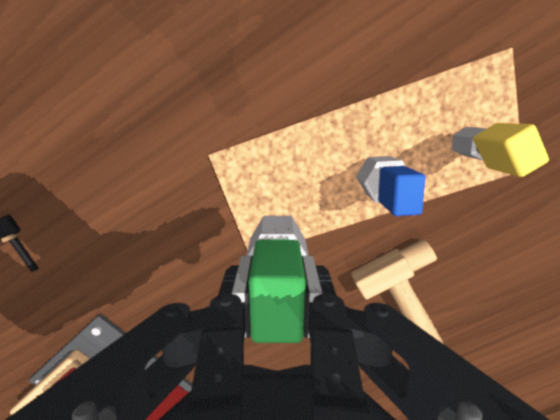

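```bash
python3 - <<'E'
from h import *
goal([.595,-.30,.2],40.3)
E
```

```text
shift mm [-291.1 -258.1  -21.3] turn 17.75615425417776 | tool y world deg 58.056154254177756 tilt deg 0.06118467936917002 J6 -1.104968920125378 t 4.45 F [-0.2  0.2 -0.5]
```

```bash
python3 -m handwheel '[[0.01,-0.02,-0.02,-0.02,1],[0.01,-0.06,-0.055,-0.022,4],[0.01,-0.1,-0.09,-0.022,7],[0.01,-0.14,-0.125,-0.022,10],[0.01,-0.18,-0.16,-0.022,13],[0.01,-0.22,-0.195,-0.022,15],[0.01,-0.26,-0.23,-0.022,17],[0.01,-0.285,-0.25,-0.022,17.8]]'; python3 -m handwheel '[[0.01,-0.01,-0.008,0,0],[0.01,-0.01,-0.008,0,0],[0.01,-0.01,-0.008,0,0],[0.01,-0.01,-0.008,0,0],[0.01,-0.01,-0.008,0,0],[0.01,-0.01,-0.008,0,0],[0.01,-0.01,-0.008,0,0],[0.01,-0.01,-0.008,0,0]]';  python3 - <<'E'
from h import *
from plant import grab_frame
import cv2
goal([.5597,-.257,.178],40.3)
s=readout.state(); print(s['tcp_pos'],abs(s['qd']).max())
f=grab_frame('wrist'); cv2.imwrite('pics/w6.png',f[:,:,::-1]); np.save('w6.npy',np.r_[s['tcp_pos'],s['tool_rot']])
print(proj('wrist',[.5597,-.257,.067],s))
E
```

```text
t: 5.45
tcp_pos: [0.594, -0.2923, 0.1989]
tool_rot: [0.422, 0.907, -0.0, -0.001]
contact_force: [-0.0, 0.7, -1.1]
width: 0.271
t: 6.45
tcp_pos: [0.5943, -0.3051, 0.1989]
tool_rot: [0.422, 0.907, -0.0, -0.001]
contact_force: [-0.1, 0.1, -1.8]
width: 0.27
shift mm [59.1  4.5 21. ] turn -0.18149273474548977 | tool y world deg 40.1185072652545 tilt deg 0.1325349996469226 J6 -1.350743794396864 t 6.45 F [-0.1  0.1 -1.8]
[ 0.59433322 -0.30509439  0.19887341] 0.0018177411657116435
[283.83606641 137.56080496]
```

View pics/w6.png

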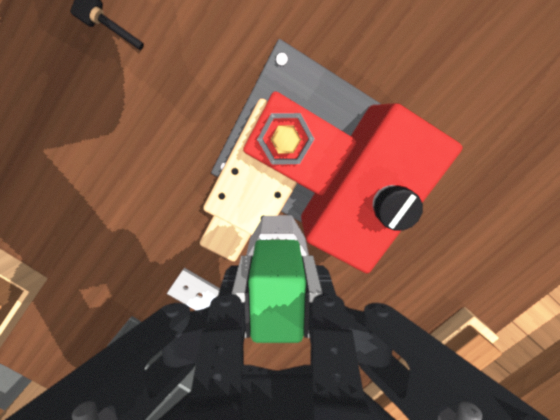

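```bash
python3 - <<'E'
import cv2
a=cv2.imread('pics/w6.png')
cv2.imwrite('pics/w6c.png',cv2.resize(a[95:185,235:335],None,fx=6,fy=6,interpolation=cv2.INTER_CUBIC))
cv2.imwrite('pics/w6d.png',cv2.resize(a[205:350,205:350],None,fx=4,fy=4,interpolation=cv2.INTER_CUBIC))
E
```

```text
(no output)
```

View pics/w6c.png

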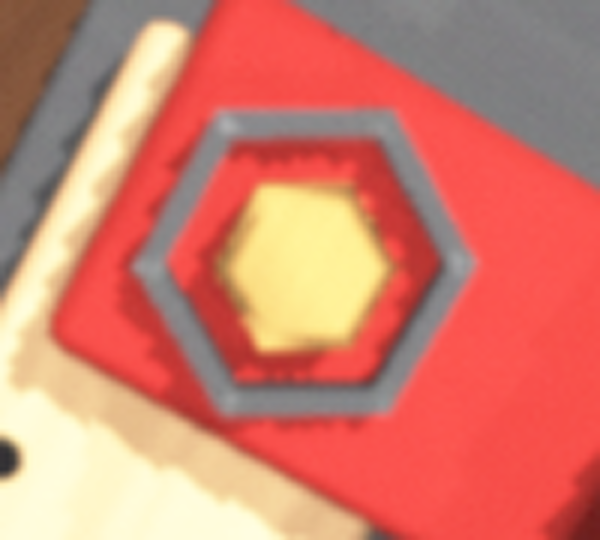

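View pics/w6d.png

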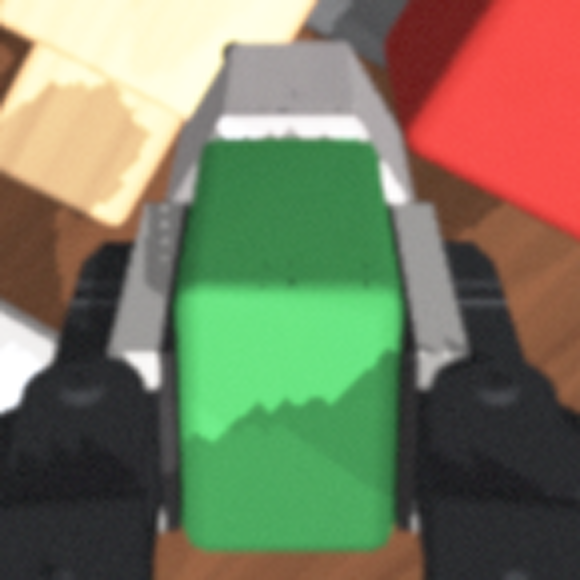

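```bash
python3 - <<'E'
from h import *
a=np.load('w6.npy'); s=dict(tcp_pos=a[:3],tool_rot=a[3:])
pc=[(225,120),(388,122),(462,263),(388,403),(228,405),(147,265)]
Q=np.array([ray('wrist',(235+u/6-.4,95+v/6-.4),.059,s)[:2] for u,v in pc]); c=Q.mean(0)
d=Q-c; ang=np.degrees(np.arctan2(d[:,1],d[:,0])); 
print('collar',c,'R',np.linalg.norm(d,axis=1).round(4),'AF mid',np.linalg.norm(d,axis=1).mean()*np.sqrt(3),'corner mod60',(ang%60).round(1), 'flat yaw',np.degrees(np.angle(np.exp(1j*np.radians(6*ang)).mean()))/6+30)
pn=[(265,183),(352,186),(390,268),(348,348),(262,352),(218,265)]
N=np.array([ray('wrist',(235+u/6-.4,95+v/6-.4),.064,s)[:2] for u,v in pn]);print('nut',N.mean(0),'AF',np.linalg.norm(N-N.mean(0),axis=1).mean()*np.sqrt(3))
# mouth edge in tool frame
R=Ro.from_quat(s['tool_rot']).as_matrix()
zm=s['tcp_pos'][2]-.0553
for u,v in [(232,45),(352,45)]:
    X=ray('wrist',(205+u/4-.4,205+v/4-.4),zm,s); print('mouth corner tool mm',(R.T@(X-s['tcp_pos'])*1000).round(1),'expect 16,+-9.2')
P=[(R.T@(ray('wrist',(205+u/4-.4,205+v/4-.4),zm+.08,s)-s['tcp_pos'])*1000).round(1) for u,v in [(177,292),(402,292),(392,549),(187,549)]];print(P)
E
```

```text
collar [ 0.56216578 -0.25718005] R [0.0235 0.0231 0.0228 0.0237 0.0235 0.0234] AF mid 0.040401480776871446 corner mod60 [40.3 40.2 40.9 41.8 40.6 40. ] flat yaw 10.634041659466629
nut [ 0.56196302 -0.2572518 ] AF 0.022385037723850622
mouth corner tool mm [ 15.1 -10.6  55.3] expect 16,+-9.2
mouth corner tool mm [15.1  9.1 55.3] expect 16,+-9.2
[array([ 17. , -12.5, -24.7]), array([ 17. ,  10.2, -24.7]), array([-14.8,  10. , -24.7]), array([-14.9, -12.3, -24.7])]
```

```bash
python3 - <<'E'
from h import *
goal([.5621,-.2572,.1889],40.6)
E
```

```text
shift mm [57.4  6.3 10. ] turn -0.48392110729164983 | tool y world deg 40.116078892708344 tilt deg 0.13374535126009274 J6 -1.3507449630564425 t 6.5 F [-0.1  0.4 -1.8]
```

```bash
python3 -m handwheel '[[0.01,0.025,0.003,0,0],[0.01,0.05,0.006,0,-0.5],[0.01,0.0577,0.0071,0,-0.5],[0.01,0.0577,0.0071,0.02,-0.5],[0.01,0.0577,0.0071,0.045,-0.5],[0.01,0.0577,0.0071,0.066,-0.5],[0.01,0.0577,0.0071,0.066,-0.5],[0.01,0.0577,0.0071,0.066,-0.5]]';  python3 - <<'E'
from h import *
from plant import grab_frame
import cv2
goal([.5621,-.2572,.1053],40.6)
s=readout.state(); print(s['tcp_pos'],abs(s['qd']).max())
f=grab_frame('wrist')[:,:,::-1]; np.save('w7.npy',np.r_[s['tcp_pos'],s['tool_rot']])
cv2.imwrite('pics/w7.png',cv2.resize(f[180:360,190:370],None,fx=3.3,fy=3.3,interpolation=cv2.INTER_CUBIC))
g=grab_frame('scene')[:,:,::-1]
cv2.imwrite('pics/s7.png',cv2.resize(g[250:400,150:320],None,fx=4,fy=4,interpolation=cv2.INTER_CUBIC))
E
```

```text
t: 7.5
tcp_pos: [0.5629, -0.257, 0.1339]
tool_rot: [0.418, 0.909, -0.001, -0.0]
contact_force: [0.6, 0.3, -0.4]
width: 0.272
shift mm [ 0.4 -0.8 28.6] turn 0.004081841396697428 | tool y world deg 40.6040818413967 tilt deg 0.07179722121727601 J6 -1.3271106933027246 t 7.5 F [ 0.6  0.3 -0.4]
[ 0.56294408 -0.25696545  0.13387039] 0.009025728122630946
```

View pics/w7.png

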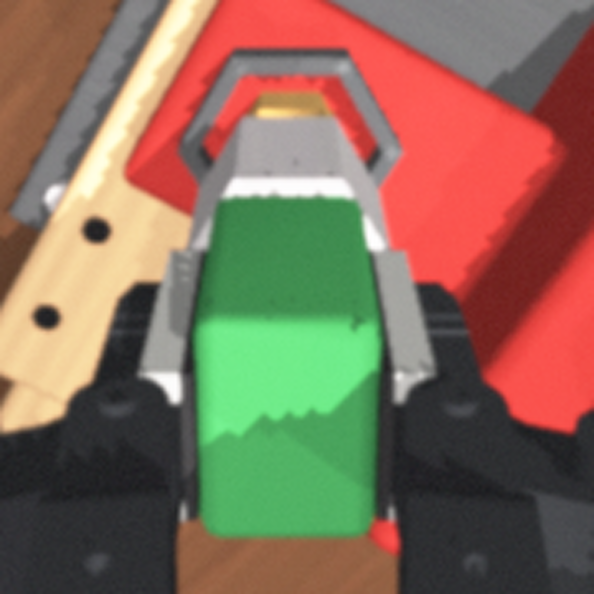

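View pics/s7.png

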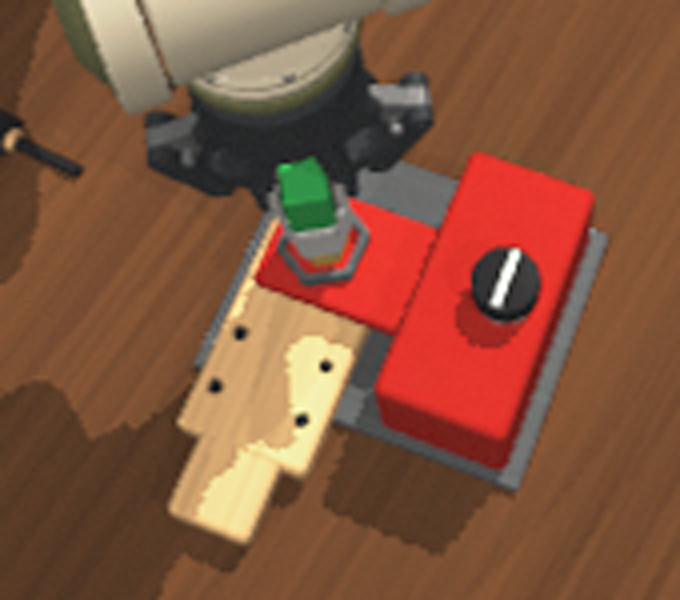

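The nut at u≈291 and the driver mouth edge at u≈289 in the crop are centred to about 0.5 mm. Descending gently.

```bash
python3 -m handwheel '[[0.01,0,0.0004,0.005,0],[0.01,0,0.0004,0.009,0],[0.01,0,0.0004,0.012,0],[0.01,0,0.0004,0.014,0],[0.01,0,0.0004,0.016,0],[0.01,0,0.0004,0.018,0],[0.01,0,0.0004,0.018,0],[0.01,0,0.0004,0.018,0]]';  python3 - <<'E'
from h import *
goal([.5621,-.2572,.1053],40.6)
E
```

```text
t: 8.6
tcp_pos: [0.5632, -0.2566, 0.1162]
tool_rot: [0.418, 0.909, -0.001, -0.0]
contact_force: [0.2, -0.8, -1.4]
width: 0.278
shift mm [ 0.3 -1.2 10.9] turn 0.012119192269381074 | tool y world deg 40.61211919226939 tilt deg 0.0666546042265354 J6 -1.3265032963953556 t 8.6 F [ 0.2 -0.8 -1.4]
```

```bash
python3 -m handwheel '[[0.01,0,0,0.003,0],[0.01,0,0,0.005,0],[0.01,0,0,0.007,0],[0.01,0,0,0.008,0],[0.01,0,0,0.009,0],[0.01,0,0,0.01,0],[0.01,0,0,0.011,0],[0.01,0,0,0.011,0]]';  python3 - <<'E'
from h import *
goal([.5621,-.2572,.1053],40.6)
E
```

```text
t: 9.6
tcp_pos: [0.5633, -0.2566, 0.1054]
tool_rot: [0.418, 0.909, -0.001, 0.0]
contact_force: [-0.2, 0.7, 1.4]
width: 0.276
shift mm [ 0.3 -1.2  0.1] turn 0.011571513539067269 | tool y world deg 40.61157151353907 tilt deg 0.0717250649816899 J6 -1.3264417261222534 t 9.6 F [-0.2  0.7  1.4]
```

Nearly on the floor. I'll press a little further until the force shows.

```bash
python3 -m handwheel '[[0.01,0,0,0.0005,0],[0.01,0,0,0.001,0],[0.01,0,0,0.0015,0],[0.01,0,0,0.0015,0],[0.01,0,0,0.002,0],[0.01,0,0,0.002,0],[0.01,0,0,0.002,0],[0.01,0,0,0.002,0]]';  python3 - <<'E'
from h import *
goal([.5621,-.2572,.1053],40.6)
E
```

```text
t: 10.6
tcp_pos: [0.5634, -0.2566, 0.1053]
tool_rot: [0.418, 0.909, -0.001, 0.001]
contact_force: [-3.9, 2.8, 14.8]
width: 0.274
shift mm [ 0.4 -1.3 -0. ] turn 0.024395012893052126 | tool y world deg 40.62439501289305 tilt deg 0.14277336537794422 J6 -1.32641227752576 t 10.6 F [-3.9  2.8 14.8]
```

The tool stopped hard at TCP z 0.1053, exactly the predicted floor height, with 15 N upward. I'll check visually.

```bash
python3 - <<'E'
from h import *
from plant import grab_frame
import cv2
f=grab_frame('wrist')[:,:,::-1]
a=cv2.resize(f[180:360,190:370],(500,500),interpolation=cv2.INTER_CUBIC)
g=grab_frame('scene')[:,:,::-1]
cv2.imwrite('pics/s8.png',cv2.resize(g[130:400,150:370],None,fx=2.2,fy=2.2,interpolation=cv2.INTER_CUBIC))
cv2.imwrite('pics/w8.png',a)
s=readout.state();print(s['tcp_pos'],s['contact_force'],s['width'])
E
```

```text
[ 0.56335933 -0.25666609  0.10525507] [-5.93244083  3.3181027  14.56954252] 0.2718703858905447
```

View pics/w8.png

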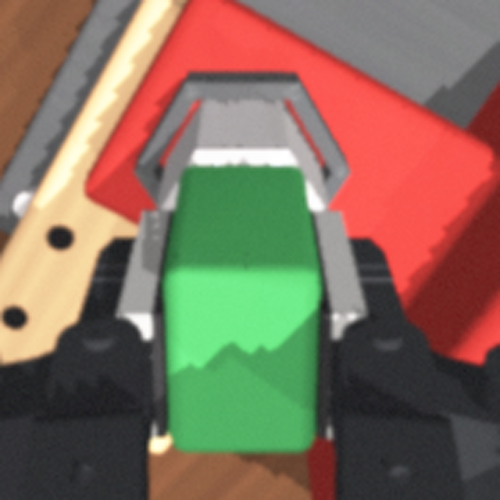

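View pics/s8.png

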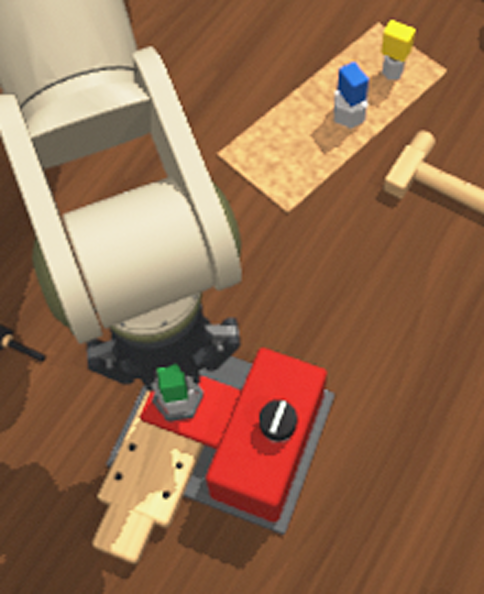

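The wrist view shows the barrel (around 245,120) down inside the collar rim. The scene view shows the green driver seated upright at (175,390), with blue and yellow still standing on the mat. Handing in.

```bash
python3 -c "
from plant import close_job, readout
close_job(); s=readout.state(); print(s['t'],s['tcp_pos'],s['contact_force'])"
```

```text
the job is handed in; nothing more can be done
the job is handed in; nothing more can be done
```

The green (medium) driver fits the nut. I handed in the job at about 10.7 s with it still gripped, upright and pushed home.

- **Choice:** the wrist camera put the nut at about 22.4 mm and the collar at about 40.4 mm across the middle of its rim. Both match the 23 mm nut, so I tried the green driver first and needed no other.
- **Fit:** it slid over the nut with no resistance and stopped hard at TCP height 0.1053 m. That puts its mouth on the collar floor, 50 mm above the counter. It pushes down with about 15 N, and the tool tilt read 0.14°.
- **Last pictures:** they show the barrel down inside the collar and the blue and yellow drivers standing untouched on the mat. I did not go near the bystanders; the mug, gauge and one peg were outside the last close-ups, so I did not recheck those three.
- **Disagreements:** the top and wrist cameras differed by about 2 mm on the nut's position, within calibration. There was a small sideways force of about 7 N while pressing. The state could not be read after hand-in.

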